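Reject one optical cell, hold the good one in the test beam

ROBOT

A 6-joint arm with a two-finger parallel gripper is mounted at the origin on the work surface. World frame = base frame: x ahead of the robot, y to its left, z up, the work surface at z = 0. Lengths are in mm, angles in rad, forces in N, time in s.
With the tool pointing down it reaches from about 350 to 875 mm from the base axis. Payload 4.2 kg.
Tool frame: the origin (TCP) lies between the finger pads; the fingertips stand 17 mm ahead of it and the grasp point (between the pads) lies 2 mm behind it (nose_length is the distance from the TCP to the fingertips, in mm); z points along the fingers, y is the direction in which the jaws open and shut (so a half turn about z gives the same grasp; the last joint's range is limited). The gripper opens to 85 mm and grips with 20 to 120 N. Pads are 22 mm wide; open, the fingers measure 114 mm over their backs; the gripper's body (76 mm by 85 mm) begins 54 mm behind the grasp point. The pads swing forward as they close: fully open they stand 13 mm farther back than shut.
Start: joints at [1.473, 0.385, 0.008, 0, -1.194, -0.259], TCP at [218.266, 585.627, 248.312] pointing down, gripper open.
Joint ranges: [-3.14, 3.14], [-1.21, 2.06], [-1.07, 1.41], [-3.16, 2.05], [-2.99, -0.16], [-3.1, 3.1]. Speed limits (rad/s): [2.79, 2.79, 3.14, 3.14, 3.14, 3.14].

INTERFACE

Orientations are given as a unit quaternion [x, y, z, w].
In Python, from bench import * gives the robot as it stands.
- The arm moves only by the tool jog_arm, never from a script. Its argument "increments" is a list of rows, each a list of 4 numbers: the shift along the tool's x, y, z in m, then the turn about the tool's z in degrees. A call has 1 to 10 rows; each row is the pose to reach, as a shift and turn from the pose measured when the call began, along the tool's axes at that moment; what a row does not reach only later rows make up. A row lasts 1/8 s, in which the tool goes at most 62.5 mm and 10.7 degrees, less where a joint would pass 70% of its speed; a pose out of reach is approached as far as the arm can. A call with a gripper value outside its range is refused whole. "hand" is the gripper's target within -1 to 1 (fully open at 1, half-way at 0, shut at -1), set as the call begins (left out, the last holds). The fingers move at their own pace and stop on an object; the grip force is fixed at half the most. Time passes only in rows, so rows that repeat a pose let the fingers close. It gives the time, the measured TCP pose, the force and the opening at its end, in the units of the state.
- read_state(): the state, without advancing time (a new reading comes with each control period).
- get_image(name): name is "side" or "top" or "wrist"; returns the picture (400x640x3 uint8, red, green, blue); there is no depth.
- calibration(name): a dict with "fx", "fy", "cx", "cy" (pixels), "position" and "rotation" of the camera in the world; the wrist camera has in their place "hand_eye" (4x4, takes a point from camera to tool coordinates, whose origin is the TCP and whose axes are the flange's). Camera axes: x right, y up, looking along -z (the intrinsics and any distortion apply to the point x, -y, -z); pixel columns grow to the right and rows downward; lengths in mm; the calibration is good to about 2 mm. A picture is of the moment at which its call begins: read the wrist's pose just before it. calibration takes no time and is no camera call.
- job_done(): hands the job in, once; it reports no verdict.
The state is a dict: "clock": time; "joints": joint angles; "joint_vel": joint speeds; "joint_efforts": joint torques, N m; "position": TCP position; "ee_rot": TCP orientation; "contact_force": force on the tool from outside, world axes, zero at the start; "wrist_torque": the same for the moment, N m; "gripper_width": finger opening in mm.
Only numpy, scipy, OpenCV 4.12 (cv2) and the standard library are available. Lean on these libraries where they do the work, as an engineer would, in place of code of your own. Each camera call takes 0.05 s, during which the arm holds its last target.

TASK

Two optical cells stand in the black rack on the fibre bench: first put the one with the red tag fully down into the red nest and let it go; the green-tagged one stays in the rack meanwhile. Then take the green-tagged cell and hold it still and upright in the light path about midway between the two heads of the test bench, its clear bluish windows square to the beam and the beam passing through their middle, the cell touching nothing but your fingers; finish while still holding it there. Grip the cells by their white frosted faces only, never touching the clear windows or the coloured tags, and leave everything else where it is.

Things in the scene. Friction and masses are not known exactly. Their poses are not given: they have to be found in the camera images.
- green_cell: Cell with the green tag (good). Optical cell, 50 to 80 g, body 22 (own x) x 28 (own y) x 60 mm tall; origin at its underside's centre, z up. White frosted faces at its +-x, 22 mm apart, 28 mm wide. Clear bluish windows at its +-y, 1.5 mm proud (31 mm over them), 16 mm wide, 8 to 56 mm above the underside; light passes along y. The tag is a coloured lid 16 x 24 x 6 mm on top (66 mm total).
- red_cell: Cell with the red tag (reject). Optical cell, 50 to 80 g, body 22 (own x) x 28 (own y) x 60 mm tall; origin at its underside's centre, z up. White frosted faces at its +-x, 22 mm apart, 28 mm wide. Clear bluish windows at its +-y, 1.5 mm proud (31 mm over them), 16 mm wide, 8 to 56 mm above the underside; light passes along y. The tag is a coloured lid 16 x 24 x 6 mm on top (66 mm total).
- green_cell_window (a point): Middle of the green cell between its two windows, on its vertical centre line 32 mm above its underside; axes as the cell's.
- green_windows: The pair of clear windows of the green cell, fixed to it; origin on the cell's centre line 32 mm above its underside, axes as the cell's. Not to be touched.
- red_windows: The pair of clear windows of the red cell, fixed to it; origin on the cell's centre line 32 mm above its underside, axes as the cell's. Not to be touched.
- green_tag: The green tag: coloured lid on top of the green cell, fixed to it; origin at the centre of its underside, 60 mm above the cell's underside. Not to be touched.
- red_tag: The red tag: coloured lid on top of the red cell, fixed to it; origin at the centre of its underside, 60 mm above the cell's underside. Not to be touched.
- rack: Fixed black rack, 60 mm (own x) by 160 mm (own y) by 18 mm tall, on the table; origin at the centre of its underside. Two pockets 27 mm (x) by 36 mm (y), 12 mm deep (floor 6 mm above the table), at y = +40 and -40 mm. A cell starts in each, axes within about 0.1 rad of the rack's.
- reject_nest: Fixed red block 62 mm (own x) by 70 mm (own y) by 20 mm tall, on a 4 mm thick grey tray; origin at the centre of its underside (4 mm above the table). One central pocket 29 mm (x) by 38 mm (y), 12 mm deep, floor 8 mm above the origin. A cell goes in with its x and y along the nest's, either way round.
- pass_nest: Fixed green block of the same shape as the red one, on the same grey tray beside it (centres 84 mm apart along their y). It is for later and stays empty in this job.
- bench: Fixed optical test bench: aluminium base 85 (own x) x 250 (own y) x 12 mm on the table, origin at its underside's centre. Two heads 60 mm wide (x), tops 86 mm above the table: dark grey light source at +y, blue detector at -y. The amber beam runs between them along y, 65 mm above the table; the free gap between the snouts is 122 mm.
- bench_beam (a point): Middle of the beam, halfway between the two heads, 65 mm above the table; axes as the bench's (y along the beam, z up).
- cleaver: Bystander, loose: small aluminium and black fibre cleaver, 62 x 50 mm, 38 mm tall; origin at the centre of its underside.
- adapter: Bystander, loose: small standing brass adapter, 20 mm across, 28 mm tall; origin at the centre of its underside.
- screwdriver: Bystander, loose: grey-handled screwdriver, 150 mm long, lying along its x.
- dish: Bystander, loose: white ceramic dish, 70 mm across, 22 mm tall; origin at the centre of its underside.
- stripper: Bystander, loose: fibre stripper with two blue handles, about 170 mm long along its y, 40 mm wide, 16 mm tall; origin under its pivot.
- meter: Bystander, loose: grey handheld power meter, 85 x 150 mm, 32 mm tall, lying flat; origin at the centre of its underside.
- bottle: Bystander, loose: clear bottle with a white cap, 56 mm across, 130 mm tall; origin at the centre of its underside.
Not all that is in view belongs to the job. Leave any yellow look-alike of the green_cell alone.

How it is judged (in metres and radians):
On the way, in this order (a step that is already met when the one before it is completed fails the run):
1. the red-tagged cell sits fully down in the red nest, let go, while the green-tagged one is still in the rack (horizontal distance between red_cell and reject_nest below 0.008 m and z of red_cell in the frame of reject_nest below 0.011 m and angle between red_cell's own z axis and vertical below 0.1 rad and contact force between the fingers and red_cell below 0.1 N and linear speed of red_cell below 0.03 m/s and z of green_cell in the frame of rack below 0.012 m and distance of green_cell from where it was at the start of the episode below 0.02 m), for 0.2 s.
2. the green-tagged cell is gripped by its frosted faces and lifted clear of the rack (contact force between the fingers and green_cell above 1 N and height (world z) of green_cell above 0.024 m and contact force between green_cell and rack below 0.1 N), for 0.2 s.
At the end, for the whole second after the job is handed in: Green cell gripped on its frosted faces (over 1 N), window centre within 6 mm sideways, 12 mm up or down and 25 mm along of the beam middle, square and upright within 8 degrees, still, off the bench. Red cell at rest in the red nest, within 8 mm of centre and 3 mm of its floor, let go (contact force between the fingers and green_cell above 1 N and x of green_cell_window in the frame of bench_beam between -0.006 and 0.006 m and y of green_cell_window in the frame of bench_beam between -0.025 and 0.025 m and z of green_cell_window in the frame of bench_beam between -0.012 and 0.012 m and angle between the y axis of green_cell and the y axis of bench, either way round below 0.14 rad and angle between green_cell's own z axis and vertical below 0.14 rad and contact force between green_cell and bench below 0.1 N and contact force between each of green_cell, the fingers and red_cell below 0.1 N and linear speed of green_cell below 0.02 m/s and horizontal distance between red_cell and reject_nest below 0.008 m and z of red_cell in the frame of reject_nest below 0.011 m and angle between red_cell's own z axis and vertical below 0.1 rad and linear speed of red_cell below 0.03 m/s); the arm keeps its last pose, push and grip.
It fails at once if the robot touches a clear window of either cell (more than 0.5 N) (contact force between any of the fingers, the arm and green_windows above 0.5 N or contact force between any of the fingers, the arm and red_windows above 0.5 N).
It fails at once if the robot touches the coloured tag on top of either cell (more than 0.5 N) (contact force between any of the fingers, the arm and green_tag above 0.5 N or contact force between any of the fingers, the arm and red_tag above 0.5 N).
It fails at once if a bystander is moved by more than 25 mm or tipped over (distance of any of cleaver, adapter, screwdriver, dish, stripper, meter, bottle from where it was at the start of the episode above 0.025 m or angle between any of adapter, bottle's own z axis and vertical above 0.5 rad).
It also fails if it takes over 64 s, if anything falls off the work surface, if the arm or the gripper's body presses on something with over 40 N, if the wrist force passes 120 N, or if a joint passes its speed limit or range.

## Working session

There is one attempt and no reset: what is moved stays moved. The work goes in short steps, Python scripts to look and compute and a tool call to move; the robot and the scene stay as the last step left them, time stands still between calls to the robot, and variables do not carry over. Pictures are saved under pics/ and viewed, and the job is handed in when it is done.

Besides the shell and the picture viewer there is one more tool, called by a JSON object that holds its "op" and its "data", one argument or row to a line. jog_arm: Moves the arm, as the interface text tells. Its arguments: {"type":"object","properties":{"increments":{"type":"array"},"hand":{"type":"number"}},"required":["increments"]}

```bash
mkdir -p pics; ls; python3 - <<'E'
from bench import *
import cv2
print(read_state())
for n in ("side","top","wrist"):
    print(n,calibration(n))
    cv2.imwrite(f"pics/{n}0.png",cv2.cvtColor(get_image(n),cv2.COLOR_RGB2BGR))
E
```

```text
pics
{'clock': 0.0, 'joints': array([ 1.47257123e+00,  3.85564667e-01,  6.60356673e-03, -5.05001914e-04,
       -1.19399897e+00, -2.58590907e-01]), 'joint_vel': array([-0.00034816, -0.00149345, -0.00055807,  0.00013448,  0.0002151 ,
        0.0010865 ]), 'joint_efforts': array([-6.36991135e-04, -3.92296994e+01,  1.88398129e+01,  4.18606237e+00,
       -4.60223542e-03, -4.99393678e-06]), 'position': array([218.10023333, 585.11671987, 247.207048  ]), 'ee_rot': array([ 9.84110320e-01, -1.77554644e-01, -1.47278241e-04,  1.09719150e-03]), 'contact_force': array([-0.11085186, -0.76875025,  0.51608572]), 'wrist_torque': array([-0.00401536,  0.00973027, -0.05169366]), 'gripper_width': 85.51871324874982}
side {'fx': 511.2719507225029, 'fy': 511.2719507225029, 'cx': 327.82714375858177, 'cy': 198.73749280212937, 'position': array([-3.42049428e-01, -9.24389538e+02,  8.17437023e+02]), 'rotation': array([ 0.4441567 , -0.13154293, -0.23083215,  0.85565052])}
top {'fx': 398.88263829034787, 'fy': 398.88263829034787, 'cx': 319.3737967646323, 'cy': 199.08473581972626, 'position': array([ 513.25460555,   11.89346873, 1147.67237604]), 'rotation': array([-0.02285356,  0.02863324,  0.71409085, -0.69909378])}
wrist {'fx': 297.1500847732712, 'fy': 297.1500847732712, 'cx': 316.45693979676264, 'cy': 203.084195435382, 'hand_eye': array([[ 1.04943173e-03,  9.58847617e-01,  2.83919261e-01,
         7.15839162e+01],
       [ 9.99999010e-01, -7.40133259e-04, -1.19666301e-03,
        -4.44976537e-01],
       [-9.37279388e-04,  2.83920236e-01, -9.58847444e-01,
        -1.26059216e+02],
       [ 0.00000000e+00,  0.00000000e+00,  0.00000000e+00,
         1.00000000e+00]])}
```

View pics/side0.png

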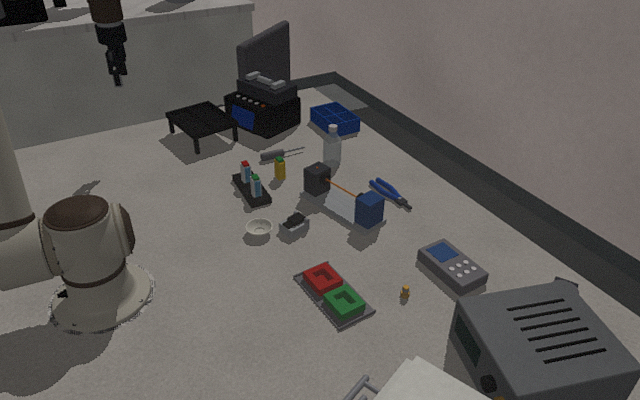

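View pics/top0.png

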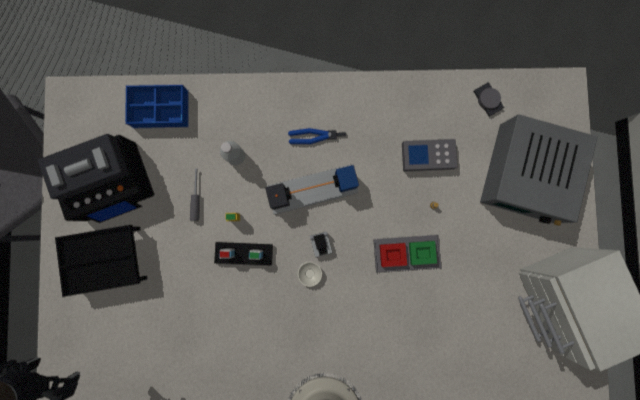

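View pics/wrist0.png

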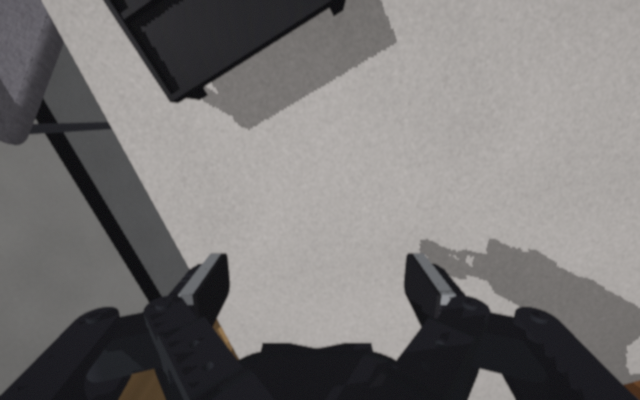

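```bash
cat > h.py <<'E'
import numpy as np, cv2
from scipy.spatial.transform import Rotation as R
from bench import *
def cam(n,st=None):
    c=calibration(n)
    if 'hand_eye' in c:
        T=np.eye(4);T[:3,:3]=R.from_quat(st['ee_rot']).as_matrix();T[:3,3]=st['position']
        T=T@np.array(c['hand_eye']); return c,T[:3,:3],T[:3,3]
    return c,R.from_quat(c['rotation']).as_matrix(),np.array(c['position'])
def p2w(C,uv,z):
    c,M,t=C
    d=M@np.array([(uv[0]-c['cx'])/c['fx'],-(uv[1]-c['cy'])/c['fy'],-1.])
    return t+d*(z-t[2])/d[2]
def w2p(C,P):
    c,M,t=C
    q=(np.atleast_2d(P)-t)@M
    return np.stack([c['cx']+c['fx']*q[:,0]/-q[:,2],c['cy']-c['fy']*q[:,1]/-q[:,2]],1)
def save(n,im): cv2.imwrite(f"pics/{n}.png",cv2.cvtColor(im,cv2.COLOR_RGB2BGR))
def crop(im,u0,v0,w,h,s): return cv2.resize(im[v0:v0+h,u0:u0+w],None,fx=s,fy=s,interpolation=cv2.INTER_CUBIC)
E
python3 - <<'E'
from h import *
im=cv2.cvtColor(cv2.imread("pics/top0.png"),cv2.COLOR_BGR2RGB)
save("rackcrop",crop(im,195,195,160,110,5))
save("nestcrop",crop(im,360,190,110,90,6))
save("benchcrop",crop(im,250,155,120,70,6))
C=cam("top")
for n,uv,z in [("red",(225,251),66),("green",(256,252),66),("yellow",(232,216),66),("rackc",(243,254),18),("rednest",(393,255),24),("greennest",(424,252),24),("srcc",(278,194),86),("det",(347,178),86),("dish",(311,274),22),("adapter",(435,206),28),("bottle",(230,150),130),("cleaver",(320,244),38)]:
    print(n,p2w(C,uv,z).round(0))
E
```

```text
red [457. 259.  66.]
green [453. 176.  66.]
yellow [551. 240.  66.]
rackc [446. 219.  18.]
rednest [ 434. -201.   24.]
greennest [ 440. -288.   24.]
srcc [607. 112.  86.]
det [646. -73.  86.]
dish [386.  30.  22.]
adapter [ 568. -323.   28.]
bottle [719. 230. 130.]
cleaver [470.   3.  38.]
```

View pics/rackcrop.png

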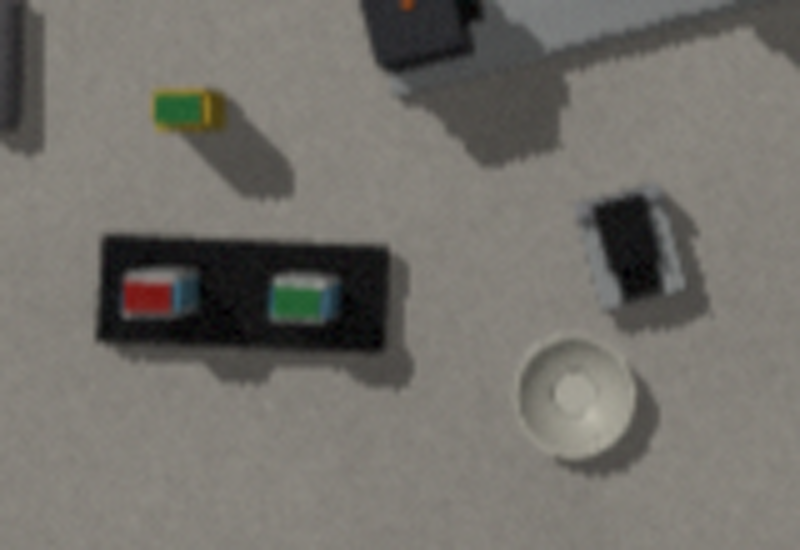

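View pics/nestcrop.png

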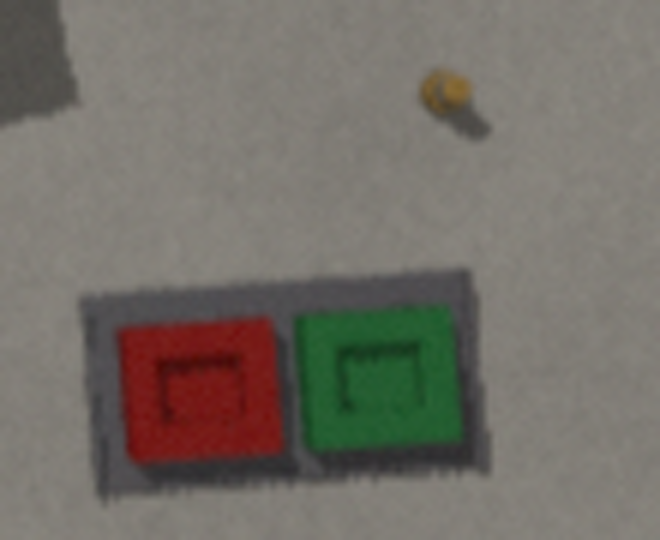

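View pics/benchcrop.png

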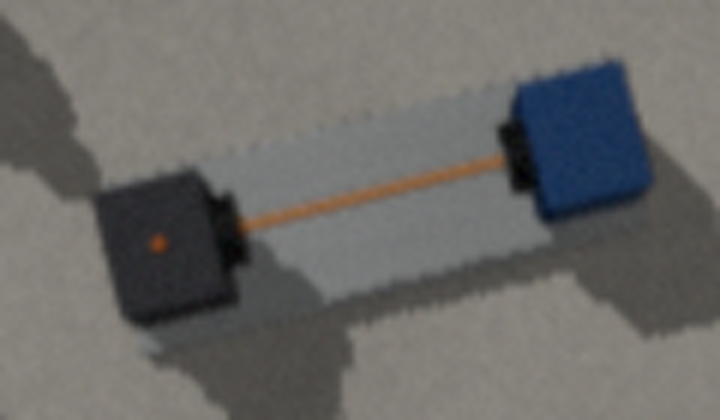

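Candidates in the top view: the red tag is at (225,254) in the rack and the green tag at (255,254) in the rack. The yellow look-alike with a green lid is at (232,216), off the rack. My targets are the two white-bodied cells in the rack, and I'm moving in for a close wrist view.

{"op": "jog_arm", "data": {
  "increments": [
    [0.04,0.022,0,9],
    [0.085,0.048,0,19],
    [0.13,0.074,0,29],
    [0.18,0.102,0.005,39],
    [0.23,0.131,0.01,49],
    [0.275,0.157,0.017,59],
    [0.315,0.179,0.017,69],
    [0.323,0.184,0.017,69.6],
    [0.323,0.184,0.017,69.6],
    [0.323,0.184,0.017,69.6]
  ],
  "hand": 0.2
}}

```text
clock: 1.4
position: [455.9, 300.8, 230.8]
ee_rot: [0.707, -0.707, 0.0, 0.001]
contact_force: [1.1, -1.0, 0.5]
gripper_width: 51.4
```

```bash
python3 - <<'E'
from h import *
s=read_state(); print(s['position'],s['ee_rot'],s['gripper_width'],s['joints'])
np.savez("w1.npz",p=s['position'],q=s['ee_rot'])
save("w1",get_image("wrist"))
E
```

```text
[455.92155702 300.81545229 230.77298397] [ 7.07496076e-01 -7.06716827e-01  3.10907107e-04  7.29266592e-04] 51.44821574995712 [ 8.80389758e-01  2.65597046e-01 -2.13115395e-01  5.42060082e-04
 -1.09359462e+00 -8.79537061e-01]
```

View pics/w1.png

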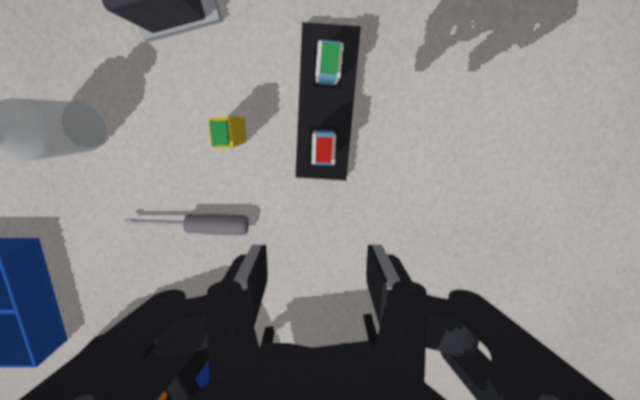

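The wrist view shows the red tag at (323,149), the green tag at (330,57), the yellow decoy at (222,132) off the rack, and the white frosted bodies in the rack.

```bash
cat >> h.py <<'E'
def blobs(im,kind):
    a=cv2.cvtColor(im,cv2.COLOR_RGB2HSV)
    if kind=='red': m=((a[...,0]<8)|(a[...,0]>172))&(a[...,1]>140)&(a[...,2]>50)
    if kind=='green': m=(a[...,0]>45)&(a[...,0]<80)&(a[...,1]>110)&(a[...,2]>40)
    if kind=='blue': m=(a[...,0]>100)&(a[...,0]<125)&(a[...,1]>140)&(a[...,2]>40)
    if kind=='amber': m=(a[...,0]>8)&(a[...,0]<22)&(a[...,1]>90)&(a[...,2]>100)
    cs,_=cv2.findContours(m.astype(np.uint8),cv2.RETR_EXTERNAL,cv2.CHAIN_APPROX_NONE)
    return sorted([c for c in cs if cv2.contourArea(c)>25],key=lambda c:-cv2.contourArea(c))
def rect(C,c,z):
    """project contour at height z; world rect: centre, long, short, heading of long side (deg)"""
    P=np.array([p2w(C,uv,z)[:2] for uv in c[:,0,:]]).astype(np.float32)
    (cx,cy),(w,h),a=cv2.minAreaRect(P)
    if w<h: w,h,a=h,w,a+90
    return np.round([cx,cy,w,h,(a+180)%180],1)
E
python3 - <<'E'
from h import *
im=cv2.cvtColor(cv2.imread("pics/w1.png"),cv2.COLOR_BGR2RGB)
d=np.load("w1.npz");C=cam("wrist",dict(position=d['p'],ee_rot=d['q']))
for k in('red','green'):
    for c in blobs(im,k)[:4]: print('wrist',k,c[:,0].mean(0).round(),rect(C,c,72))
for uv in [(303,22),(360,26),(347,181),(296,177)]: print(p2w(C,uv,18).round(1))
T=cam("top");im=cv2.cvtColor(cv2.imread("pics/top0.png"),cv2.COLOR_BGR2RGB)
for k,z in(('red',72),('green',72),('red',24),('green',24)):
    for c in blobs(im,k)[:4]: print('top',k,z,c[:,0].mean(0).round(),rect(T,c,z))
E
```

```text
wrist red [324. 149.] [448.6 260.1  21.6  14.2  90.1]
wrist green [329.  57.] [444.1 180.9  23.8  14.1  85.2]
wrist green [219. 133.] [546.3 244.9  21.9  15.9  91.7]
[469.  138.6  18. ]
[411.4 142.   18. ]
[419.6 302.   18. ]
[478.8 297.4  18. ]
top red 72 [393. 255.] [ 438.1 -191.9   69.8   59.9   92.5]
top red 72 [224. 254.] [449.9 260.2  21.5  10.6  88.7]
top green 72 [423. 252.] [ 442.1 -271.3   70.1   59.7   92.8]
top green 72 [230. 216.] [549.7 243.7  21.6  13.4  88.8]
top green 72 [254. 255.] [445.5 180.2  21.5  10.6  88.7]
top red 24 [393. 255.] [ 434.8 -201.    73.    62.6   92.5]
top red 24 [224. 254.] [447.  271.3  22.5  11.1  88.7]
top green 24 [423. 252.] [ 438.9 -284.    73.2   62.4   92.8]
top green 24 [230. 216.] [551.3 254.1  22.6  14.   88.8]
top green 24 [254. 255.] [442.4 187.7  22.5  11.1  88.7]
```

{"op": "jog_arm", "data": {
  "increments": [
    [0.006,0.004,0.04,0],
    [0.011,0.007,0.075,0],
    [0.011,0.007,0.081,0],
    [0.011,0.007,0.081,0]
  ]
}}

```text
clock: 1.95
position: [449.2, 291.0, 150.6]
ee_rot: [0.708, -0.706, 0.001, 0.0]
contact_force: [-0.0, -0.8, 0.2]
gripper_width: 51.3
```

```bash
cat > look.py <<'E'
import sys
from h import *
n=sys.argv[1]; zs=[float(a) for a in sys.argv[2:]]
s=read_state(); im=get_image("wrist"); save(n,im); np.savez(n+".npz",p=s['position'],q=s['ee_rot'])
X=R.from_quat(s['ee_rot']).as_matrix()
print(s['clock'],s['position'].round(1),'xhead',np.degrees(np.arctan2(X[1,0],X[0,0])).round(2),'tilt',X[:,2].round(4),s['gripper_width'],s['contact_force'].round(1))
C=cam("wrist",s)
for z in zs:
  for k in('red','green'):
    for c in blobs(im,k)[:4]: print(k,z,c[:,0].mean(0).round(),rect(C,c,z))
E
python3 look.py w2 72
```

```text
1.95 [449.2 291.  150.6] xhead -89.82 tilt [ 7.e-04 -9.e-04 -1.e+00] 51.323672578124686 [-0.  -0.8  0.2]
red 72.0 [317. 176.] [448.8 260.2  22.9  14.7  89.7]
green 72.0 [324.  50.] [444.4 180.9  23.9  14.6  85.3]
green 72.0 [175. 152.] [545.3 244.2  22.5  16.6  90.9]
```

View pics/w2.png

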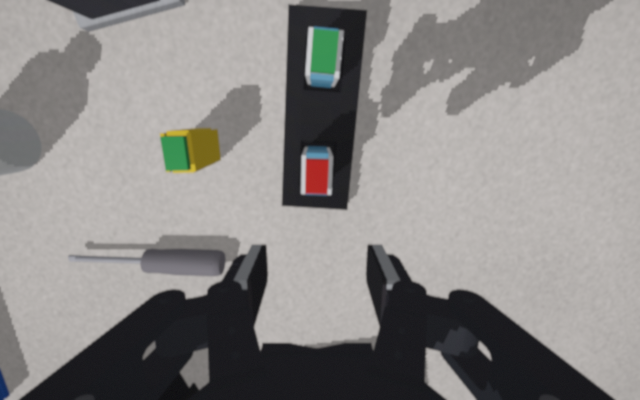

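{"op": "jog_arm", "data": {
  "increments": [
    [0.02,0.0005,0.01,0],
    [0.031,0.0005,0.03,0],
    [0.031,0.0005,0.05,0],
    [0.031,0.0005,0.075,0],
    [0.031,0.0005,0.095,0],
    [0.031,0.0005,0.105,0],
    [0.031,0.0005,0.106,0]
  ]
}}

```text
clock: 2.88
position: [449.3, 259.7, 45.1]
ee_rot: [0.708, -0.706, 0.001, -0.0]
contact_force: [0.3, 0.6, 0.7]
gripper_width: 51.6
```

```bash
python3 look.py w3; python3 -c "
from h import *
im=get_image('side');save('s3',crop(im,200,130,130,95,6))"
```

```text
2.875 [449.3 259.7  45.1] xhead -89.86 tilt [ 1.4e-03 -2.0e-04 -1.0e+00] 51.600141180022575 [0.3 0.6 0.7]
```

View pics/w3.png

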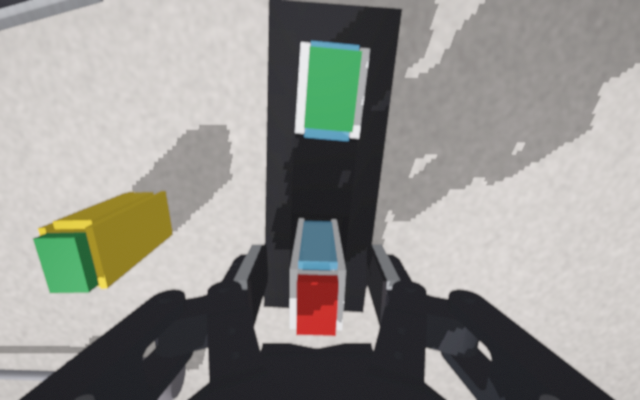

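View pics/s3.png

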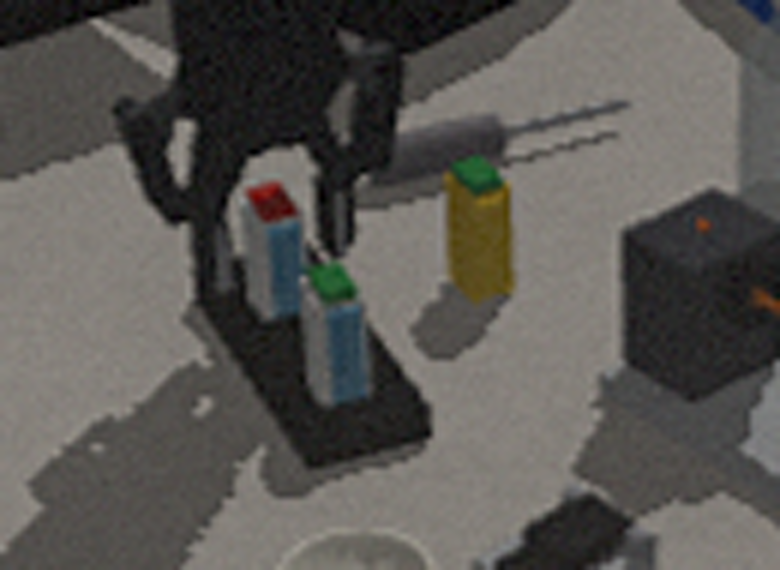

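The jaws straddle the red cell's frosted faces. Its tag is at (317,304) in the wrist view, centred between the fingers, so I'm closing.

{"op": "jog_arm", "data": {
  "increments": [
    [0,0,0,0],
    [0,0,0,0],
    [0,0,0,0],
    [0,0,0,0],
    [0,0,0,0],
    [0,0,0,0],
    [0,0,0,0]
  ],
  "hand": -1
}}

```text
clock: 3.85
position: [450.2, 260.9, 46.8]
ee_rot: [0.708, -0.706, 0.001, -0.002]
contact_force: [0.1, 0.2, 5.9]
gripper_width: 21.7
```

```bash
python3 look.py w4; python3 -c "
from h import *
im=get_image('side');save('s4',crop(im,200,130,130,95,6))"
```

```text
3.85 [450.2 260.9  46.8] xhead -89.81 tilt [ 0.0041  0.0022 -1.    ] 21.710097627806505 [0.1 0.2 5.9]
```

View pics/w4.png

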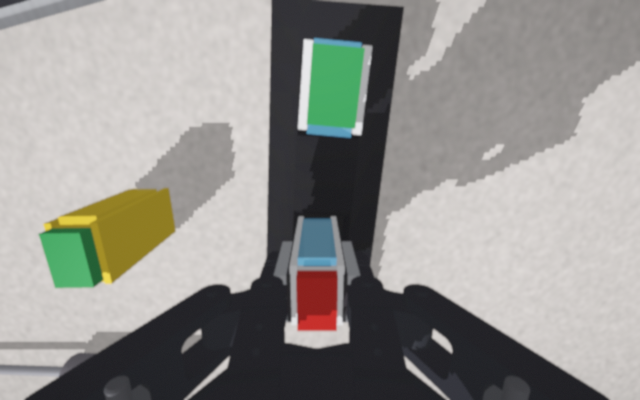

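View pics/s4.png

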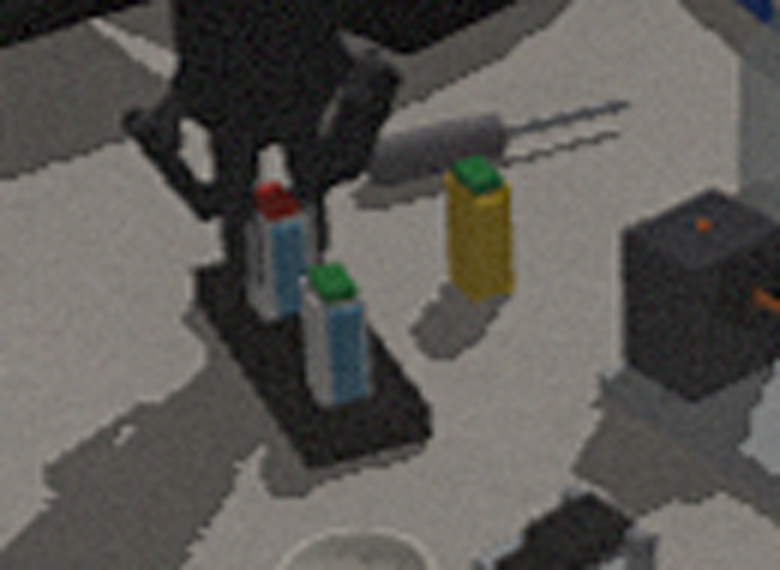

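{"op": "jog_arm", "data": {
  "increments": [
    [0,0,-0.01,0],
    [0,0,-0.03,0],
    [0,0,-0.06,0],
    [0,0,-0.1,0],
    [0,0,-0.12,0],
    [0,0,-0.12,0]
  ]
}}

```text
clock: 4.7
position: [450.2, 261.1, 168.5]
ee_rot: [0.708, -0.706, 0.001, -0.004]
contact_force: [-0.3, -0.7, -0.6]
gripper_width: 21.6
```

```bash
python3 look.py w5; python3 -c "
from h import *
im=get_image('side');save('s5',crop(im,180,90,160,115,5))"
```

```text
4.7 [450.2 261.1 168.5] xhead -89.8 tilt [ 0.0068  0.0052 -1.    ] 21.5540052258914 [-0.3 -0.7 -0.6]
```

View pics/s5.png

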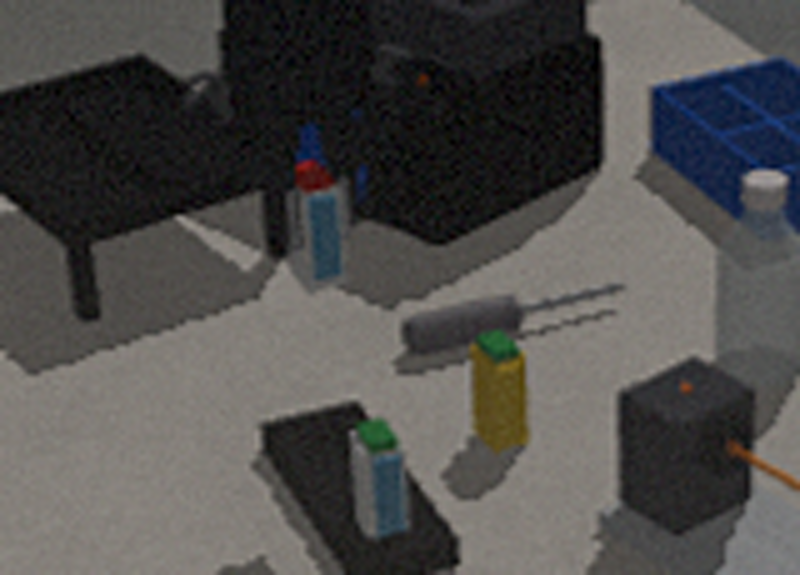

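View pics/w5.png

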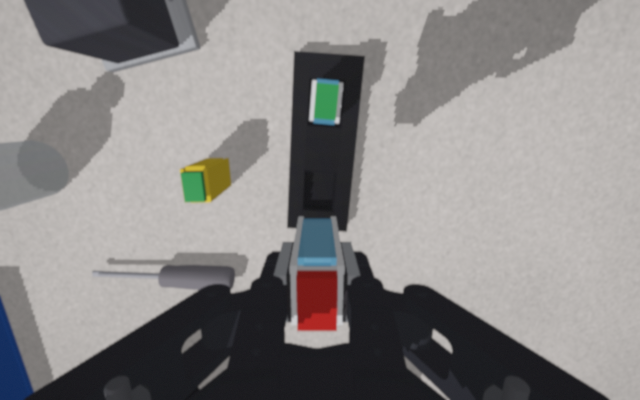

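{"op": "jog_arm", "data": {
  "increments": [
    [0.02,0,-0.01,0],
    [0.06,0,-0.02,0],
    [0.11,0,-0.02,0],
    [0.16,0,-0.02,0],
    [0.21,0.004,-0.02,0],
    [0.26,0.008,-0.02,0],
    [0.31,0.012,-0.02,-1],
    [0.36,0.014,-0.02,-2],
    [0.4,0.0155,-0.02,-2.3],
    [0.42,0.0155,-0.02,-2.3]
  ]
}}

```text
clock: 6.05
position: [433.1, -162.3, 184.7]
ee_rot: [0.721, -0.693, -0.0, -0.001]
contact_force: [0.4, 0.0, 0.1]
gripper_width: 21.1
```

{"op": "jog_arm", "data": {
  "increments": [
    [0,0,0,0],
    [0,0,0,0]
  ]
}}

```text
clock: 6.3
position: [432.2, -162.4, 184.2]
ee_rot: [0.721, -0.693, -0.001, -0.0]
contact_force: [0.1, 0.2, -0.1]
gripper_width: 21.3
```

```bash
python3 look.py w6 24
```

```text
6.3 [ 432.2 -162.4  184.2] xhead -87.74 tilt [-0.0011  0.0019 -1.    ] 21.272021219885428 [ 0.1  0.2 -0.1]
red 24.0 [316. 148.] [ 433.4 -202.2   68.9   61.7   92.3]
red 24.0 [316. 301.] [427.  -33.7  76.4  44.8  91.8]
green 24.0 [315.  51.] [ 437.6 -285.7   70.3   61.3   92.8]
```

View pics/w6.png

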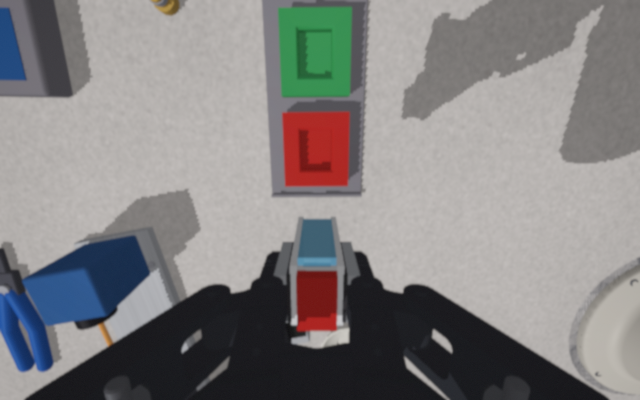

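```bash
python3 - <<'E'
from h import *
for n in('w4','w5','w6'):
    im=cv2.cvtColor(cv2.imread(f"pics/{n}.png"),cv2.COLOR_BGR2RGB)
    d=np.load(n+".npz");C=cam("wrist",dict(position=d['p'],ee_rot=d['q']))
    c=[c for c in blobs(im,'red') if c[:,0,1].mean()>250][0]
    r=rect(C,c,d['p'][2]+25.2); print(n,c[:,0].min(0),c[:,0].max(0),r,(r[:2]-d['p'][:2]).round(1))
E
python3 -c "
import cv2;im=cv2.imread('pics/w6.png')[200:350,260:375];cv2.imwrite('pics/w6c.png',cv2.resize(im,None,fx=5,fy=4))"
```

```text
w4 [297 272] [336 329] [449.7 259.3  25.8  15.2  90.4] [-0.5 -1.6]
w5 [297 272] [336 329] [449.6 259.5  25.9  15.2  90.5] [-0.6 -1.6]
w6 [296 272] [336 331] [ 432.1 -163.5   26.9   15.8   91.8] [-0.1 -1.1]
```

View pics/w6c.png

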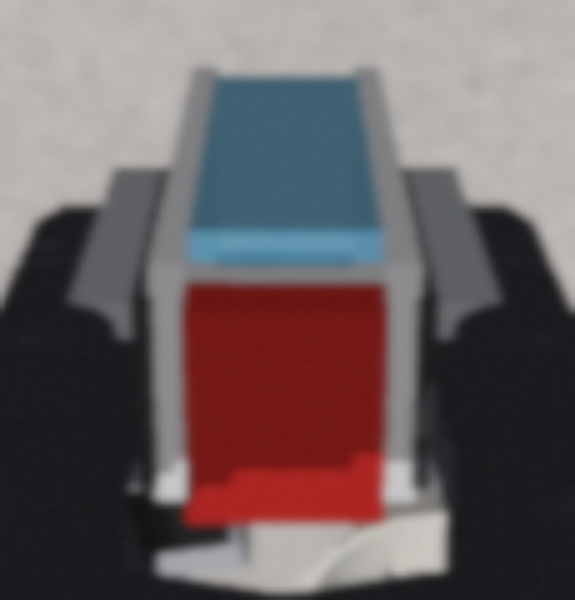

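{"op": "jog_arm", "data": {
  "increments": [
    [0.02,0,0.0,0],
    [0.039,0,0.02,0],
    [0.039,0,0.05,0],
    [0.039,0,0.08,0],
    [0.039,0,0.1,0],
    [0.039,0,0.107,0],
    [0.039,0,0.107,0],
    [0.039,0,0.107,0]
  ]
}}

```text
clock: 7.35
position: [434.8, -200.7, 78.2]
ee_rot: [0.721, -0.692, -0.0, -0.001]
contact_force: [0.5, 0.4, 0.2]
gripper_width: 21.5
```

```bash
python3 look.py w7 24;  python3 -c "
from h import *
im=get_image('side');save('s7',crop(im,270,220,130,100,6))"
```

```text
7.35 [ 434.8 -200.7   78.2] xhead -87.65 tilt [ 0.0013  0.0015 -1.    ] 21.46428129246945 [0.5 0.4 0.2]
red 24.0 [318. 209.] [ 434.  -212.1   61.6   55.9    2.8]
red 24.0 [317. 300.] [ 432.1 -147.2   46.1   27.2   92.4]
green 24.0 [317.  84.] [ 437.7 -285.8   69.9   61.7   92.9]
```

View pics/w7.png

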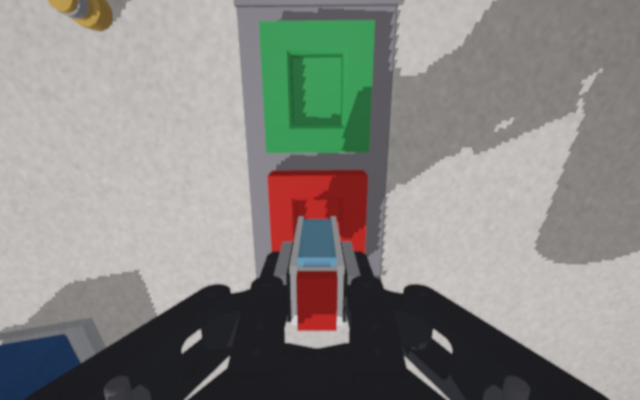

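View pics/s7.png

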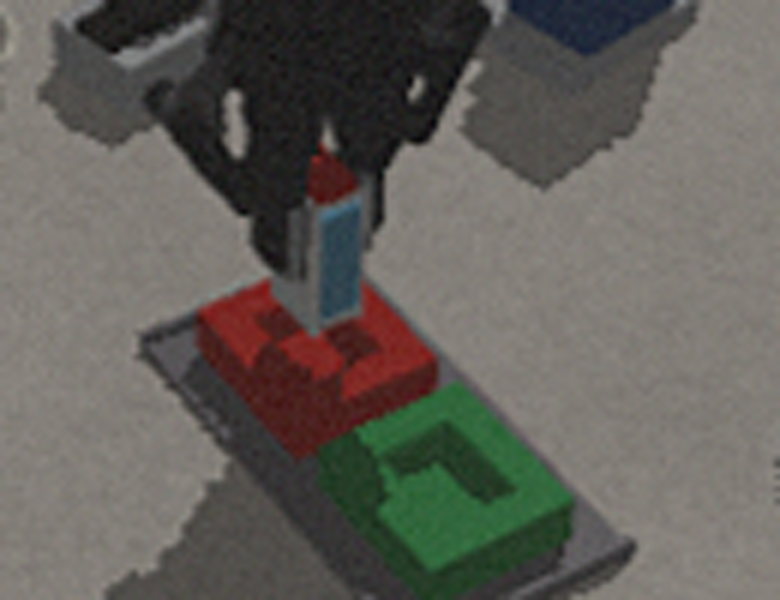

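{"op": "jog_arm", "data": {
  "increments": [
    [0.001,0.001,0.004,0],
    [0.001,0.001,0.01,0],
    [0.001,0.001,0.016,0],
    [0.001,0.001,0.021,0],
    [0.001,0.001,0.024,0],
    [0.001,0.001,0.024,0]
  ]
}}

```text
clock: 8.2
position: [433.6, -201.8, 53.9]
ee_rot: [0.721, -0.693, -0.0, -0.001]
contact_force: [-0.7, -0.3, -0.4]
gripper_width: 21.3
```

```bash
python3 look.py w8;  python3 -c "
from h import *
im=get_image('side');save('s8',crop(im,270,220,130,100,6))"
```

```text
8.2 [ 433.6 -201.8   53.9] xhead -87.67 tilt [ 7.0e-04  1.6e-03 -1.0e+00] 21.31261201107116 [-0.7 -0.3 -0.4]
```

View pics/s8.png

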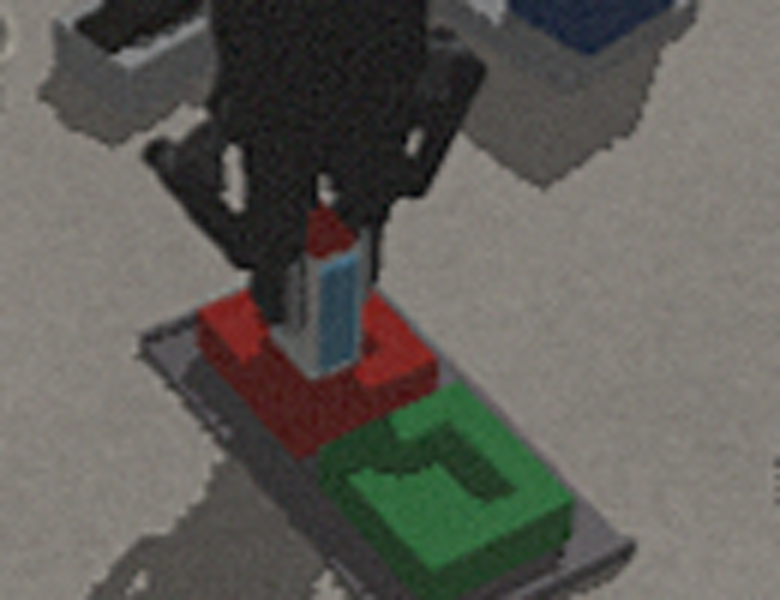

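{"op": "jog_arm", "data": {
  "increments": [
    [0,0,0.001,0],
    [0,0,0.002,0],
    [0,0,0.002,0]
  ]
}}

```text
clock: 8.68
position: [434.0, -201.9, 52.8]
ee_rot: [0.721, -0.692, 0.0, -0.001]
contact_force: [-0.3, -0.1, 4.6]
gripper_width: 20.9
```

```bash
python3 -c "
from h import *
s=read_state();print(s['position'],s['contact_force'])"
```

```text
[ 434.00430431 -201.86691093   52.75385124] [-0.28961877 -0.11663362  4.57860977]
```

The cell is seated: contact came at TCP z 52.8, as predicted, with 4.6 N. I'm releasing it.

{"op": "jog_arm", "data": {
  "increments": [
    [0,0,0,0],
    [0,0,0,0],
    [0,0,0,0],
    [0,0,0,0],
    [0,0,0,0],
    [0,0,0,0]
  ],
  "hand": 0.2
}}

```text
clock: 9.43
position: [434.0, -201.9, 52.7]
ee_rot: [0.721, -0.692, 0.0, -0.001]
contact_force: [0.1, 0.1, 1.7]
gripper_width: 51.3
```

```bash
python3 look.py w9
```

```text
9.425 [ 434.  -201.9   52.7] xhead -87.65 tilt [ 0.002   0.0013 -1.    ] 51.28035259835149 [0.1 0.1 1.7]
```

View pics/w9.png

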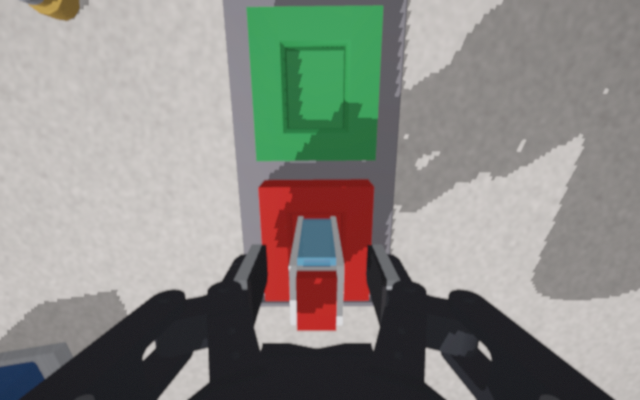

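{"op": "jog_arm", "data": {
  "increments": [
    [0,0,-0.01,0],
    [0,0,-0.03,0],
    [0,0,-0.07,0],
    [0,0,-0.11,0],
    [-0.02,0,-0.13,0],
    [-0.04,0,-0.13,0],
    [-0.04,0,-0.13,0]
  ]
}}

```text
clock: 10.35
position: [432.1, -161.4, 183.8]
ee_rot: [0.722, -0.692, 0.001, -0.002]
contact_force: [0.0, -0.2, 0.2]
gripper_width: 51.5
```

```bash
python3 look.py w10 78 24;  python3 -c "
from h import *
im=get_image('side');save('s10',crop(im,270,220,130,100,6))"
```

```text
10.35 [ 432.1 -161.4  183.8] xhead -87.55 tilt [ 0.0036  0.0014 -1.    ] 51.46955663847076 [ 0.  -0.2  0.2]
red 78.0 [317. 147.] [ 433.5 -208.1   55.7   50.    92.5]
green 78.0 [316.  49.] [ 436.9 -275.9   56.5   49.8   92.8]
red 24.0 [317. 147.] [ 433.3 -202.3   68.7   61.6   92.5]
green 24.0 [316.  49.] [ 437.5 -285.9   69.6   61.4   92.8]
```

View pics/w10.png

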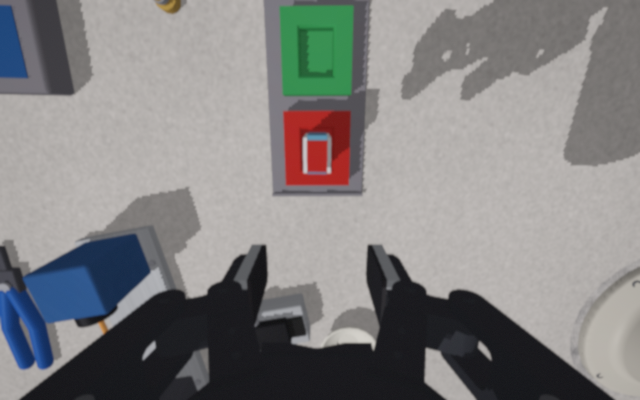

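View pics/s10.png

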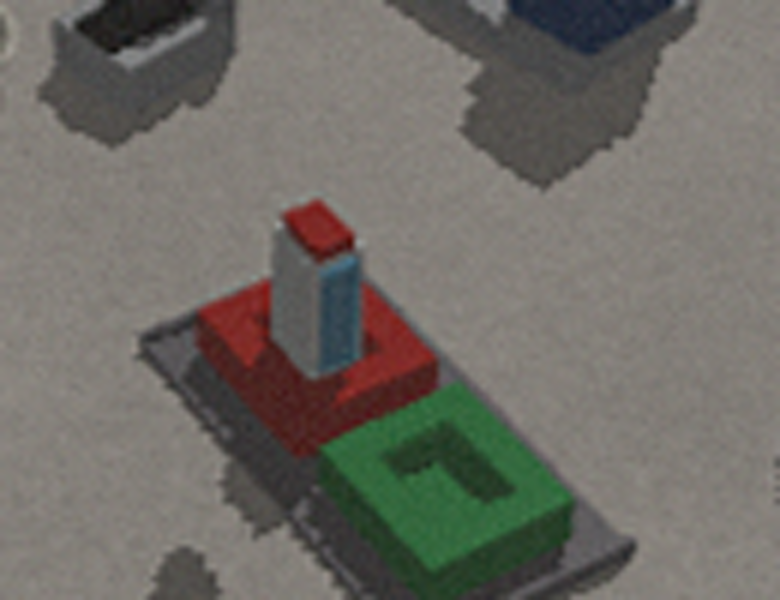

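{"op": "jog_arm", "data": {
  "increments": [
    [-0.02,-0.002,0,0],
    [-0.06,-0.005,0,0],
    [-0.11,-0.009,0,1],
    [-0.16,-0.013,0,3],
    [-0.21,-0.017,0,5],
    [-0.26,-0.02,0,7.2],
    [-0.31,-0.024,0,7.2],
    [-0.35,-0.027,0.01,7.2],
    [-0.375,-0.029,0.019,7.2],
    [-0.375,-0.029,0.019,7.2]
  ]
}}

```text
clock: 11.7
position: [445.6, 214.4, 163.5]
ee_rot: [-0.677, 0.736, -0.0, 0.0]
contact_force: [-0.5, -1.0, -0.3]
gripper_width: 51.3
```

{"op": "jog_arm", "data": {
  "increments": [
    [0,0,0,0],
    [0,0,0,0]
  ]
}}

```text
clock: 11.95
position: [445.8, 213.5, 163.7]
ee_rot: [-0.677, 0.736, -0.0, 0.0]
contact_force: [-0.9, 0.3, 0.6]
gripper_width: 51.0
```

```bash
python3 look.py w11 72
```

```text
11.95 [445.8 213.5 163.7] xhead -94.81 tilt [ 7.e-04 -7.e-04 -1.e+00] 50.996273956120206 [-0.9  0.3  0.6]
green 72.0 [314. 170.] [444.  180.4  23.1  14.2  85.2]
green 72.0 [196. 254.] [544.7 241.1  23.5  16.3  91.9]
```

View pics/w11.png

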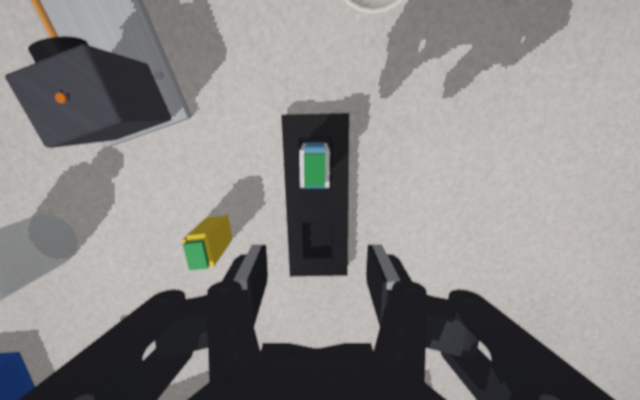

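{"op": "jog_arm", "data": {
  "increments": [
    [0.02,-0.001,0.01,0],
    [0.033,-0.0015,0.03,0],
    [0.033,-0.0015,0.055,0],
    [0.033,-0.0015,0.08,0],
    [0.033,-0.0015,0.1,0],
    [0.033,-0.0015,0.114,0],
    [0.033,-0.0015,0.117,0],
    [0.033,-0.0015,0.117,0]
  ]
}}

```text
clock: 13.0
position: [444.8, 180.4, 47.0]
ee_rot: [-0.677, 0.736, -0.001, 0.0]
contact_force: [1.0, -0.9, 0.7]
gripper_width: 51.0
```

```bash
python3 look.py w12
```

```text
13.0 [444.8 180.4  47. ] xhead -94.82 tilt [ 1.3e-03 -2.0e-04 -1.0e+00] 51.03063832177708 [ 1.  -0.9  0.7]
```

View pics/w12.png

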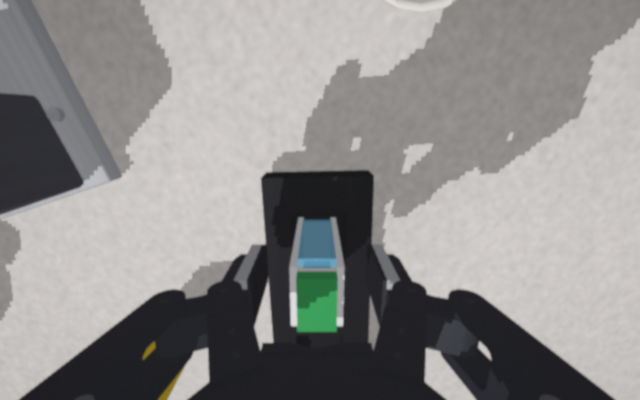

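The green cell is centred between the jaws, with its tag at (317,302), so I'm closing.

{"op": "jog_arm", "data": {
  "increments": [
    [0,0,0,0],
    [0,0,0,0],
    [0,0,0,0],
    [0,0,0,0],
    [0,0,0,0],
    [0,0,0,0],
    [0,0,0,0]
  ],
  "hand": -1
}}

```text
clock: 13.92
position: [445.4, 181.0, 48.1]
ee_rot: [-0.677, 0.736, -0.001, 0.001]
contact_force: [0.0, -0.4, 5.4]
gripper_width: 21.4
```

{"op": "jog_arm", "data": {
  "increments": [
    [0,0,-0.01,0],
    [0,0,-0.03,0],
    [0,0,-0.06,0],
    [0,0,-0.1,0],
    [0,0,-0.14,0],
    [0,0,-0.15,0],
    [0,0,-0.15,0]
  ]
}}

```text
clock: 14.8
position: [444.7, 180.8, 198.3]
ee_rot: [-0.677, 0.736, -0.0, 0.002]
contact_force: [0.3, 0.2, -0.7]
gripper_width: 21.1
```

```bash
python3 look.py w13; python3 - <<'E'
from h import *
im=get_image('side');save('s13',crop(im,200,90,200,145,4))
im=get_image('top');save('t13',im); save('t13c',crop(im,195,150,180,130,4))
T=cam("top")
for k,z in(('blue',86),('red',86)):
    for c in blobs(im,k)[:5]: print(k,c[:,0].mean(0),rect(T,c,z))
E
```

```text
14.8 [444.7 180.8 198.3] xhead -94.8 tilt [ 0.0033  0.002  -1.    ] 21.127393999131975 [ 0.3  0.2 -0.7]
blue [156.33507853 106.01570681] [852.8 437.9 165.1 114.2  90.2]
blue [111.25263158 211.18947368] [569.9 554.6 123.6  28.9 110. ]
blue [346.45714286 178.05714286] [645.4 -71.3  58.9  50.1  12.4]
blue [417.86567164 154.29850746] [ 706.9 -266.1   49.1   48.9  178.8]
blue [306.86805556 135.85416667] [762.   28.1 105.3  38.3  88.9]
red [392.95555556 254.55555556] [ 439.  -189.1   68.7   59.3   92.5]
```

View pics/s13.png

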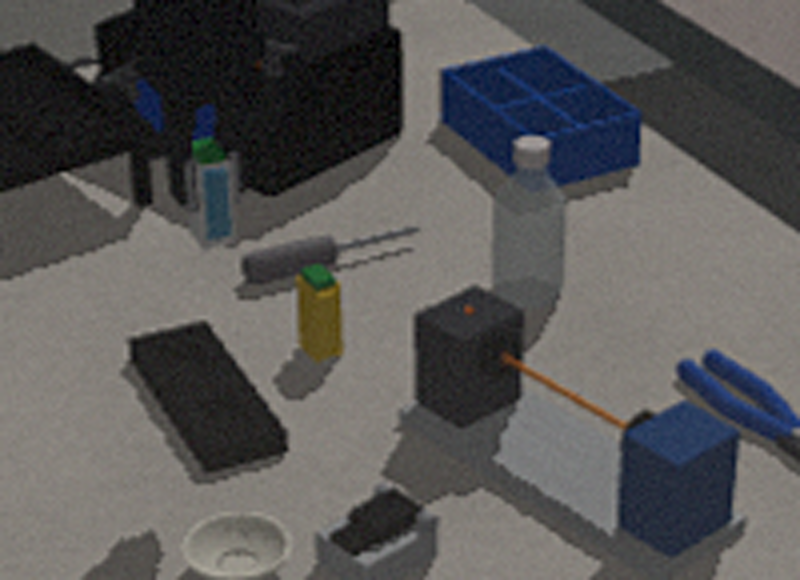

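View pics/t13c.png

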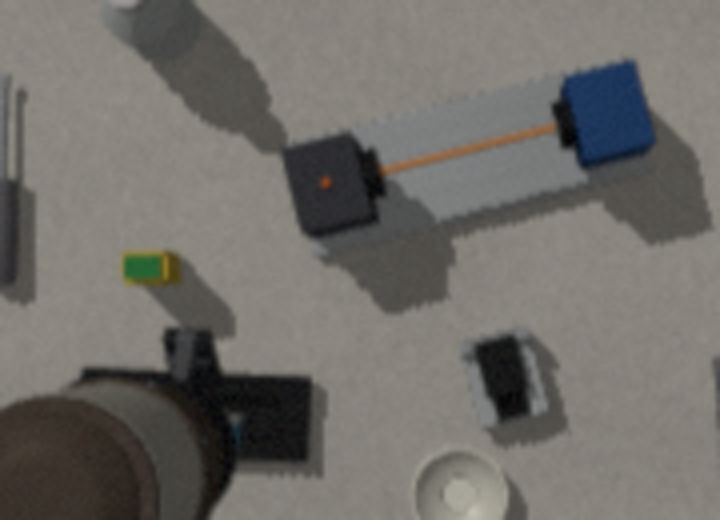

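View pics/w13.png

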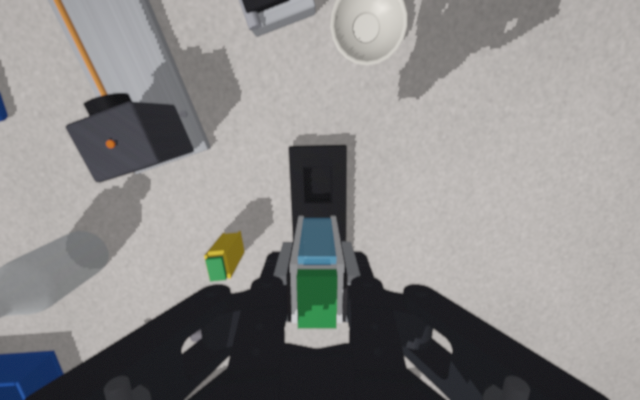

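```bash
python3 - <<'E'
from h import *
T=cam("top")
a=p2w(T,(290.75-.4,192.75-.4),65);b=p2w(T,(334.25-.4,181.75-.4),65);print(a,b,np.linalg.norm(a-b),(a+b)/2,np.degrees(np.arctan2(*(a-b)[[1,0]])))
S=cam("side")
# side crop s13: x=200+u/4
a=p2w(S,(200+505/4,90+358/4),65);b=p2w(S,(200+628/4,90+427/4),65);print('side',a,b,(a+b)/2,np.degrees(np.arctan2(*(a-b)[[1,0]])))
E
```

```text
[612.19072256  80.82307011  65.        ] [639.87422728 -38.38477594  65.        ] 122.38009230147306 [626.03247492  21.21914708  65.        ] 103.07399459051187
side [609.91525228  78.41529591  65.        ] [637.52278902 -31.71817059  65.        ] [623.71902065  23.34856266  65.        ] 104.07255415283137
```

{"op": "jog_arm", "data": {
  "increments": [
    [0.01,-0.02,-0.006,0],
    [0.03,-0.055,-0.012,-4],
    [0.05,-0.095,-0.012,-9],
    [0.065,-0.13,-0.012,-14],
    [0.08,-0.16,-0.012,-17.8],
    [0.0865,-0.176,-0.012,-17.8],
    [0.0865,-0.176,-0.012,-17.8],
    [0.0865,-0.176,-0.012,-17.8]
  ]
}}

```text
clock: 15.95
position: [611.4, 79.8, 208.1]
ee_rot: [0.783, -0.622, -0.0, 0.001]
contact_force: [-0.3, -0.0, -1.0]
gripper_width: 21.6
```

```bash
python3 look.py w14
```

```text
15.95 [611.4  79.8 208.1] xhead -77.0 tilt [-0.0012 -0.001  -1.    ] 21.607081070955733 [-0.3 -0.  -1. ]
```

View pics/w14.png

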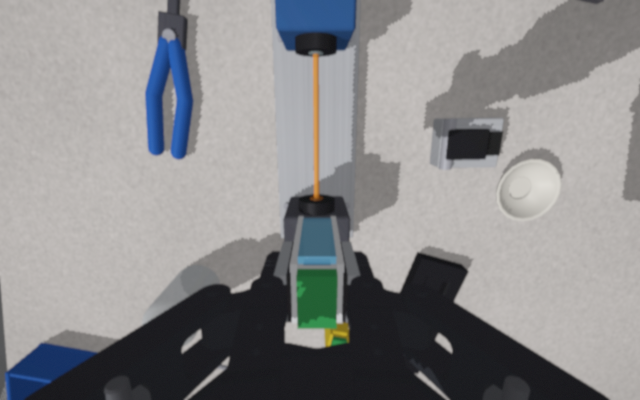

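```bash
python3 - <<'E'
from h import *
im=cv2.cvtColor(cv2.imread("pics/w14.png"),cv2.COLOR_BGR2RGB)
d=np.load("w14.npz");C=cam("wrist",dict(position=d['p'],ee_rot=d['q']))
c=[c for c in blobs(im,'amber') if 40<c[:,0,1].mean()<210][0]
print(c[:,0].min(0),c[:,0].max(0),rect(C,c,65))
m=c[:,0][(c[:,0,1]>55)&(c[:,0,1]<192)].astype(np.float32)
vx,vy,x0,y0=cv2.fitLine(m,cv2.DIST_L2,0,.01,.01).ravel()
a,b=[p2w(C,(x0+vx/vy*(v-y0),v),65) for v in(c[:,0,1].max()+.5,c[:,0,1].min()-.5)]
print(a,b,np.linalg.norm(a-b),(a+b)/2,np.degrees(np.arctan2(*(a-b)[[1,0]])))
g=blobs(im,'green')[0]; print('tag',rect(C,g,d['p'][2]-42.1+66)[:5]-np.r_[d['p'][:2],0,0,0])
M=R.from_quat(d['q']).as_matrix(); t=(a+b)/2; t[2]=75
print('tool delta',(M.T@(t-d['p'])).round(1))
E
```

```text
[313  54] [319 199] [624.1  23.1 123.9   5.6 102.9]
[609.98066624  83.90563522  65.        ] [639.04095059 -37.41547685  65.        ] 124.7530054143302 [624.51080841  23.24507918  65.        ] 103.47037464923
tag [-2.68095337e-02 -1.27894142e+00  2.68000000e+01  1.53000000e+01
  1.04100000e+02]
tool delta [ 57.9  -0.2 133.2]
```

{"op": "jog_arm", "data": {
  "increments": [
    [0.015,0,0,0],
    [0.04,0,0,0],
    [0.058,0,0.01,0],
    [0.058,0,0.03,0],
    [0.058,0,0.055,0],
    [0.058,0,0.08,0],
    [0.058,0,0.105,0],
    [0.058,0,0.125,0],
    [0.058,0,0.133,0],
    [0.058,0,0.133,0]
  ]
}}

```text
clock: 17.25
position: [624.2, 22.9, 75.0]
ee_rot: [0.783, -0.622, -0.0, 0.001]
contact_force: [-0.4, -0.7, -0.4]
gripper_width: 21.4
```

{"op": "jog_arm", "data": {
  "increments": [
    [0,0,0,0],
    [0,0,0,0]
  ]
}}

```text
clock: 17.5
position: [624.6, 23.0, 76.0]
ee_rot: [0.783, -0.622, 0.0, 0.0]
contact_force: [0.1, -0.8, -0.8]
gripper_width: 21.1
```

```bash
python3 look.py w15; python3 - <<'E'
from h import *
im=get_image('side');save('s15',crop(im,270,120,150,120,5))
im=get_image('top');save('t15c',crop(im,240,140,150,110,5))
E
```

```text
17.5 [624.6  23.   76. ] xhead -76.97 tilt [ 0.e+00 -9.e-04 -1.e+00] 21.148912042843374 [ 0.1 -0.8 -0.8]
```

View pics/w15.png

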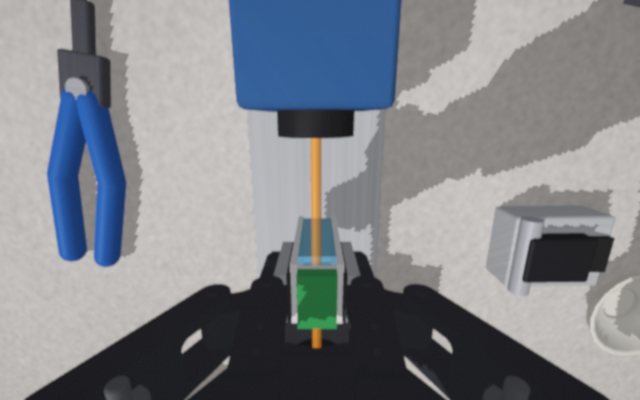

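View pics/s15.png

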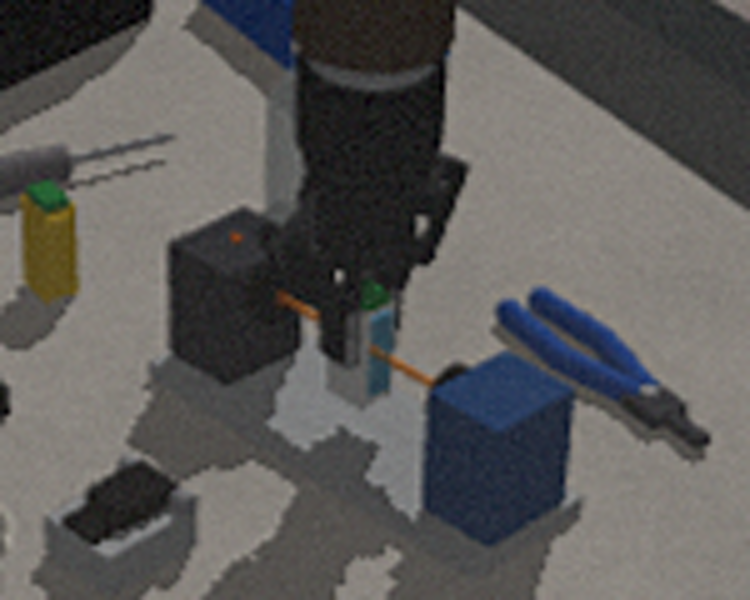

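View pics/t15c.png

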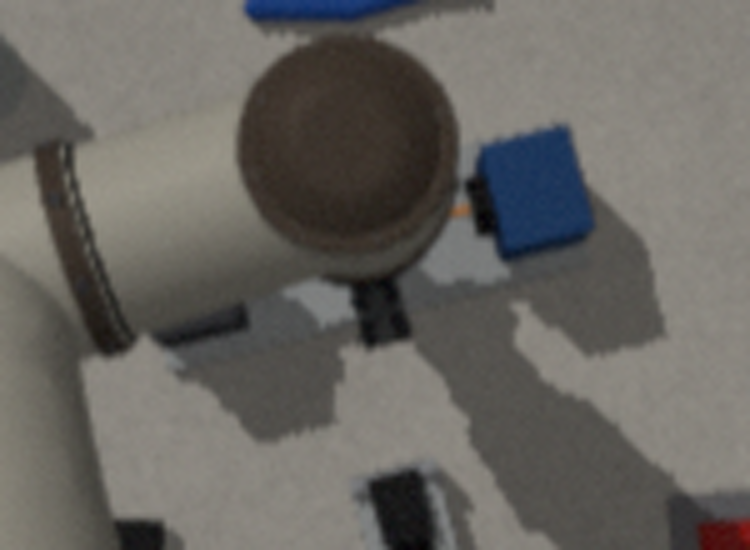

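Both views agree. In the wrist image the beam (u≈316) runs through the middle of the window (u≈317). In the side crop it meets the window at (373,350), and the window spans rows 308–397. I'll let the arm settle, check again and hand in.

{"op": "jog_arm", "data": {
  "increments": [
    [0,0,0,0],
    [0,0,0,0],
    [0,0,0,0],
    [0,0,0,0]
  ]
}}

```text
clock: 18.15
position: [624.4, 23.0, 75.6]
ee_rot: [0.783, -0.622, 0.0, 0.001]
contact_force: [0.0, 0.6, -0.9]
gripper_width: 21.4
```

```bash
python3 - <<'E'
from h import *
s=read_state();print(s['clock'],s['position'].round(1),abs(s['joint_vel']).max().round(4),s['gripper_width'],s['contact_force'].round(1))
im=get_image('side');save('s16',crop(im,230,100,200,150,4))
print(read_state()['position'].round(1))
job_done()
E
```

```text
18.15 [624.4  23.   75.6] 0.0015 21.40450803598705 [ 0.   0.6 -0.9]
[624.4  23.   75.5]
the job is handed in; nothing more can be done
```

View pics/s16.png

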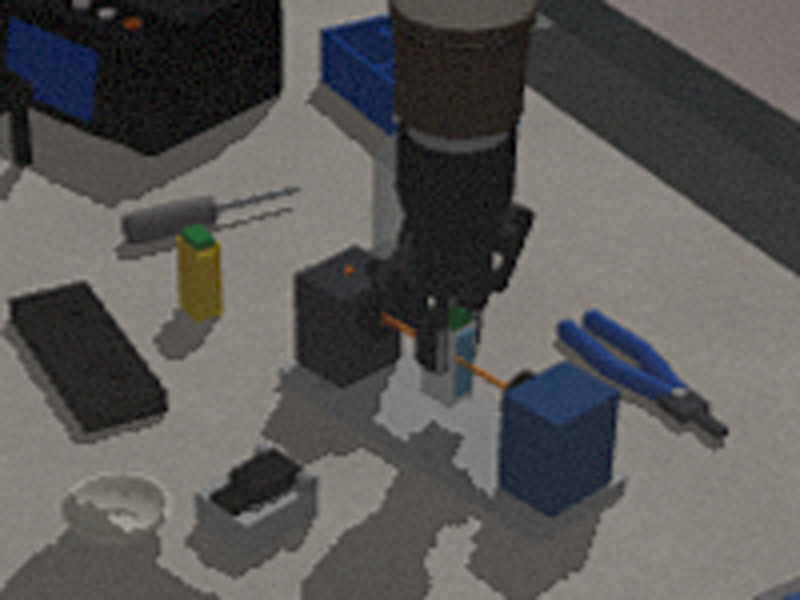

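The job is handed in at about 18 s of the 64 s allowed; no verdict was reported.

- **Red cell:** I put it in the red nest and let it go. It touched the pocket floor at TCP z 52.8 mm, the height I had predicted. The pictures taken after release show it upright and centred.
- **Green cell:** I took it from the rack by its frosted faces and am holding it in the beam. The fingers are 21.4 mm apart and the arm is at rest. The TCP is within 1–3 mm of the beam middle I measured and the heading is within about 0.5° of the beam. From the grip height, the window centre works out at about 65.5 mm up.
- **Pictures:** In both the wrist and side views the beam passes through the middle of the window, and the cell is clear of the bench.

**Disagreements:** The top, side and wrist estimates of the beam middle differ by about 2 mm, and its heading came out between 102.9° and 104.1°. The upward force was about 5 N while each cell was gripped in the rack, I think because the pads swing forward as they close, and about 4.6 N when the red cell was pressed onto its floor. Both are well inside the limits. The bystanders visible in the last pictures stand where they were. I did not take a last look at the red cell after leaving the nest.

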